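# Stow the spare transducer in the bench drawer and latch it

### The arm

A 6-joint arm with a two-finger parallel gripper is mounted at the origin on a cart in front of the work surface, level with it; the furniture and walls round the work are solid. World frame = base frame: x ahead of the robot, y to its left, z up, the work surface at z = 0. Lengths are in mm, angles in rad, forces in N, time in s.
With the tool pointing down it reaches from about 400 to 925 mm from the base axis. Payload 12.5 kg.
Tool frame: the origin (TCP) lies at the very end of the fingers, on their centre line; the grasp point (between the pads) lies behind it (env.grip_depth is the z of the grasp point in the tool frame, in mm); z points along the fingers, y is the line along which they close (so a half turn about z gives the same grasp; the last joint's range is limited). The gripper opens to 95 mm and grips with 3 to 60 N. Pads are 20 mm wide; open, the fingers measure 119 mm over their backs; the gripper's body (75 mm by 180 mm) begins 59 mm behind the grasp point.
Start: joints at [1.098, 0.491, 1.559, -0, 1.092, -0.106], TCP at [224.128, 583.449, 214.661] pointing down, gripper open.
Joint ranges: [-3.1, 3.1], [-0.84, 2.19], [0.05, 2.79], [-1.13, 4.28], [0.06, 2.93], [-2.69, 2.69]. Speed limits (rad/s): [2.22, 2.22, 2.79, 3.14, 3.14, 3.14].

### API

Orientations are given as [roll, pitch, yaw] about the fixed x, y, z axes, in that order (R = Rz(yaw) Ry(pitch) Rx(roll)).
In Python, from cell import env, optics gives the robot as it stands.
- The arm moves only by the tool step_arm, never from a script. Its argument "moves" is a list of rows, each an object of numbers: "tx", "ty", "tz": the shift along the tool's x, y, z in mm; "roll": the turn about the tool's z in rad. In form: [{"tx": .., "ty": .., "tz": .., "roll": ..}, ...]. A call has 1 to 12 rows; each row is the pose to reach, as a shift and turn from the pose commanded when the call began, along the tool's axes at that moment; what a row does not reach only later rows make up. A row lasts 1/12 s, in which the tool goes at most 41.7 mm and 7.16 degrees, less where a joint would pass 70% of its speed; a pose out of reach is approached as far as the arm can. A call with a gripper value outside its range is refused whole. "grip" is the finger opening in mm, from 0 to 95.1, set as the call begins (left out, the last holds). The fingers move at their own pace and stop on an object; the grip force is fixed at half the most. Time passes only in rows, so rows that repeat a pose let the fingers close. It gives the time, the measured TCP pose, the force, the opening and the grip force at its end, in the units of the state.
- env.state(): the state, without advancing time (a new reading comes with each control period).
- optics.read_camera(name): name is "scene" or "top" or "wrist"; returns a dict with "pixels" (400x640x3 uint8, blue, green, red), "mtx" (3x3 intrinsics, pixels), "view" (4x4, takes a point from world to camera coordinates). Camera axes: x right, y down, z forward; pixel columns grow to the right and rows downward; lengths in mm; the calibration is good to about 2 mm. A picture is of the moment at which its call begins. There is no depth.
- env.job_done(): hands the job in; it is judged then, once.
The state is a dict: "t": time; "joints": joint angles; "qvel": joint speeds; "tau": joint torques, N m; "eef_pos": TCP position; "tcp_rot": TCP orientation; "ft_force": force on the tool from outside, world axes, zero at the start; "moment": the same for the moment, N m; "opening": opening from 0.0 (shut) to 1.0 (fully open); "grip_force": force on a finger pad.
Only numpy, scipy, OpenCV 4.12 (cv2) and the standard library are available. Lean on these libraries where they do the work, as an engineer would, in place of code of your own. Each camera call takes 0.05 s, during which the arm holds its last target. There are 200 camera calls.

### The job

Put the spare pressure transducer away: lay it gently, without dropping it, through the open part of the little drawer so that it lies flat inside, then push the drawer fully home. With the drawer shut, swing the hook latch on top of the unit round until it rests against the pin on the drawer front. Leave the gauge and the roll of tape where they are.

Things in the scene. Friction and masses are not known exactly. Their poses are not given: they have to be found in the camera images.
- transducer: spare pressure transducer, a silver cylinder with a hexagon and a threaded stub at one end and a black plug at the other, lying on its side, 88 mm long (along its y axis), 27 mm thick (31 mm over the hexagon corners), 0.17 kg; origin at the centre of its underside, x is across it; grasp the 26 mm wide round body across x at the origin
- drawer_unit: low grey sheet-steel drawer unit, fixed to the bench, 180 mm deep (x), 160 mm wide (y), 62 mm high, walls 3 mm; origin at the centre of its underside; its open front looks to its own -x, towards the robot's right
- drawer (a joint): drawer of that unit, travel in m: 0 = fully home, grows as it comes out towards the unit's -x, stops at 0.145; it stands part open at the start and slides with slight friction (about 2 N)
- drawer_floor (a point): centre of the drawer's inner floor (9 mm above the bench), moves with the drawer, axes as the drawer unit's; the inside runs from x -84 to +81 mm and from y -70 to +70 mm; side and back walls rise 41 mm and the front panel 47 mm above this floor; the part of the drawer still inside the unit is roofed over (the roof's front edge is at drawer x = -84 mm + travel)
- drawer_handle (a point): middle of the drawer's steel bar handle, a 90 mm bar along y, 35 mm in front of the front panel (whose outer face is 10 mm from its inner one), 34 mm above the bench; moves with the drawer
- drawer_pin (a point): top of the 9 mm thick catch pin that stands up 16 mm from the middle of the drawer front's upper edge; pin top 75 mm above the bench; moves with the drawer
- latch (a joint): hook latch on the roof of the unit, turns about a vertical pivot, rad: 0 = shut, the hook lies round the pin and its bar points to the unit's -x; grows to 2.3 anticlockwise seen from above as it opens; stays where it is left; at 0 it meets a stop
- latch_hinge (a point): pivot of the latch, on the roof 65 mm behind the unit's front edge and in the middle of its width, 68 mm above the bench
- latch_knob (a point): top of the latch's upright black round knob, 16 mm thick and 24 mm high, 96 mm above the bench; 51 mm from the pivot; in the unit's axes it is at (-50, -11.5) mm from the pivot when the latch is shut, turned by the joint value otherwise
- gauge: bystander: spare pressure gauge lying on its back, black round case 50 mm across and 34 mm high with a brass stub, 83 mm long; origin at its underside
- tape: bystander: roll of black insulating tape lying flat, 55 mm across, 19 mm high; origin at the centre of its underside
Things that resemble listed ones, but are neither listed nor needed, are in the scene too. There is more than one size of the transducer; the job needs the larger.

How it is judged (in metres and radians):
On the way, in this order (a step that is already met when the one before it is completed fails the run):
1. the transducer lies in the open drawer, released (x of transducer in the frame of drawer_floor between -0.085 and 0.08 m and y of transducer in the frame of drawer_floor between -0.07 and 0.07 m and z of transducer in the frame of drawer_floor between -0.005 and 0.034 m and contact force between transducer and the fingers below 0.1 N and value of joint drawer above 0.05 m), for 0.2 s.
2. the drawer is pushed home (within 5 mm) with the latch still open (value of joint drawer below 0.005 m and value of joint latch above 0.3 rad), for 0.1 s.
3. the latch is swung round the pin (value of joint latch below 0.09 rad and value of joint drawer below 0.006 m), for 0.2 s.
At the end, for the whole second after the job is handed in: the transducer lies flat (long axis within 15 degrees of level) and still on the drawer's floor, the drawer is home within 6 mm, the latch is round the pin within 0.09 rad of its stop, and the gauge and the tape are within 30 mm of where they stood (all of step 3 and x of transducer in the frame of drawer_floor between -0.085 and 0.08 m and y of transducer in the frame of drawer_floor between -0.07 and 0.07 m and z of transducer in the frame of drawer_floor between -0.005 and 0.034 m and angle between transducer's own y axis and vertical between 1.3 and 1.84 rad and linear speed of transducer below 0.03 m/s and distance of each of gauge, tape from where it was at the start of the episode below 0.03 m); the robot touches nothing.
It fails at once if the transducer falls freely, as when let go from more than about 4 cm (linear speed of transducer above 0.9 m/s and contact force between transducer and the fingers below 0.1 N and contact force between transducer and anything else below 0.1 N).
It fails at once if the gauge or the tape is pushed more than 30 mm away (distance of any of gauge, tape from where it was at the start of the episode above 0.03 m).
It also fails if it takes over 61 s, if anything falls off the work surface, if the arm or the gripper's body presses on something with over 40 N, if the wrist force passes 120 N, or if a joint passes its speed limit or range.

## Working session

There is one attempt and no reset: what is moved stays moved. The work goes in short steps, Python scripts to look and compute and a tool call to move; the robot and the scene stay as the last step left them, time stands still between calls to the robot, and variables do not carry over. Pictures are saved under pics/ and viewed, at most 10 in all, crops included, and the job is handed in when it is done.

Besides the shell and the picture viewer there is one more tool, called after "Call:" by a JSON object that holds its "op" and its "data", one argument or row to a line. step_arm: Moves the arm, as the interface text tells. Its arguments: {"type":"object","properties":{"moves":{"type":"array"},"grip":{"type":"number"}},"required":["moves"]}

```bash
ls; mkdir -p pics
cat > h.py <<'E'
import numpy as np, cv2
from cell import env, optics
def cam(n):
    c=optics.read_camera(n); return np.array(c["pixels"]),np.array(c["mtx"]),np.array(c["view"])
def ray(K,V,uv):
    R,t=V[:3,:3],V[:3,3]; d=R.T@np.linalg.solve(K,[uv[0],uv[1],1.]); return -R.T@t,d
def onz(K,V,uv,z):
    o,d=ray(K,V,uv); return o+d*(z-o[2])/d[2]
def proj(K,V,p):
    q=K@(V[:3,:3]@np.array(p,float)+V[:3,3]); return q[:2]/q[2]
def tri(*obs): # (K,V,uv)
    A=np.zeros((3,3));b=np.zeros(3);L=[]
    for K,V,uv in obs:
        o,d=ray(K,V,uv);d=d/np.linalg.norm(d);P=np.eye(3)-np.outer(d,d);A+=P;b+=P@o;L.append((o,P))
    p=np.linalg.solve(A,b); return p,[round(float(np.linalg.norm(P@(p-o))),1) for o,P in L]
E
python3 - <<'E'
from h import *
for n in ("scene","top","wrist"):
    p,K,V=cam(n); cv2.imwrite(f"pics/{n}0.png",p); np.savez(f"{n}0.npz",p=p,K=K,V=V)
    print(n,K.round(0).tolist(),(-V[:3,:3].T@V[:3,3]).round(),V[:3,:3].round(2).tolist())
print(env.state(),env.grip_depth)
E
```

```text
pics
scene [[418.0, 0.0, 323.0], [0.0, 418.0, 198.0], [0.0, 0.0, 1.0]] [-239. -471.  736.] [[0.54, -0.84, 0.02], [-0.5, -0.35, -0.79], [0.67, 0.42, -0.61]]
top [[489.0, 0.0, 323.0], [0.0, 489.0, 196.0], [0.0, 0.0, 1.0]] [ 214.  -43. 1565.] [[0.02, -1.0, -0.0], [-0.98, -0.02, -0.18], [0.18, 0.01, -0.98]]
wrist [[283.0, 0.0, 316.0], [0.0, 283.0, 204.0], [0.0, 0.0, 1.0]] [154. 610. 385.] [[0.36, 0.93, -0.0], [0.9, -0.35, 0.27], [0.25, -0.1, -0.96]]
{'t': 0.15, 'joints': array([ 1.09838663e+00,  4.91414668e-01,  1.55930192e+00,  2.74140079e-05,
        1.09169797e+00, -1.05624301e-01]), 'qvel': array([ 0.00023949, -0.00139502, -0.0014366 ,  0.00154632, -0.00040752,
       -0.0004757 ]), 'tau': array([ 1.44919461e-03, -6.12892413e+01, -2.58278614e+01,  6.92578638e-02,
        4.72679932e-02, -2.99085207e-05]), 'eef_pos': array([224.04338319, 583.27920464, 214.20257639]), 'tcp_rot': array([-3.14077789e+00, -1.10833502e-04,  2.77479456e+00]), 'ft_force': array([6.69272781e-01, 5.68677864e-04, 2.42981323e-01]), 'moment': array([-0.02946956, -0.00981422, -0.00195117]), 'grip_force': 0.0, 'opening': 1.0042523988589742} -18.8
```

View pics/top0.png

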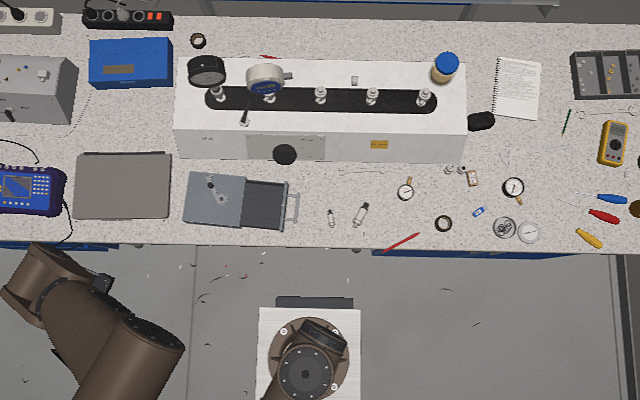

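View pics/scene0.png

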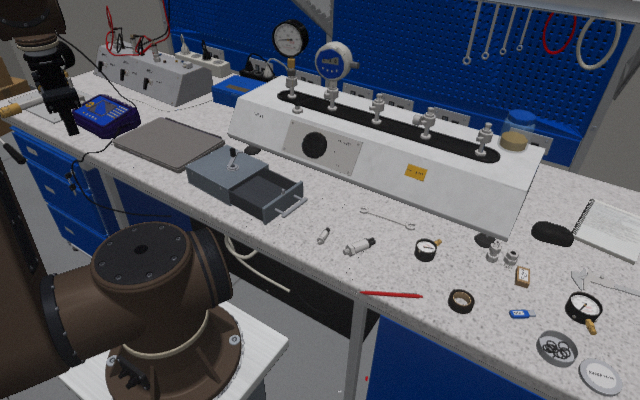

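The top picture shows the drawer unit at about (228,201), open to the right with its handle at (291,208). The latch knob is near (210,185), the large transducer at (360,214) and a small one at (331,217). In the scene view the large one is at (360,246) and the handle at (290,207). Next I'll make one enlarged crop from both views.

Run:
```python
from h import *
a=np.load("top0.npz")["p"][160:240,175:375];b=np.load("scene0.npz")["p"][140:265,180:380]
cv2.imwrite("pics/c1.png",np.vstack([cv2.resize(a,(800,320),interpolation=cv2.INTER_CUBIC),cv2.resize(b,(448,280),interpolation=cv2.INTER_CUBIC) if 0 else cv2.copyMakeBorder(cv2.resize(b,(448,280),interpolation=cv2.INTER_CUBIC),0,0,0,352,cv2.BORDER_CONSTANT)]))
for n in("top0","scene0"):
    d=np.load(n+".npz");p,K,V=d["p"],d["K"],d["V"]
    x0,y0,x1,y1=(340,195,375,235) if n=="top0" else (338,232,382,262)
    h=cv2.cvtColor(p[y0:y1,x0:x1],cv2.COLOR_BGR2HSV); print(n); 
    g=cv2.cvtColor(p[y0:y1,x0:x1],cv2.COLOR_BGR2GRAY); print("\n".join(" ".join(f"{v:3d}" for v in r) for r in g))
```

```text
top0
196 188 185 192 189 190 191 191 190 187 185 191 195 196 193 195 195 193 184 184 191 192 196 201 192 190 192 196 200 201 191 188 192 195 186
195 192 190 190 181 173 173 179 186 192 189 184 189 189 176 179 187 191 193 193 191 191 187 186 170 168 177 185 188 182 174 171 172 185 197
188 183 177 176 179 172 179 179 179 194 194 189 198 192 167 172 186 194 193 191 189 188 186 190 193 195 194 195 197 192 183 185 183 189 193
185 181 171 173 190 198 195 192 187 194 188 189 193 190 187 186 190 189 190 192 179 182 196 189 185 191 201 197 196 194 187 185 194 196 197
192 193 187 188 190 189 179 182 191 188 183 187 191 188 183 177 187 187 184 190 196 191 194 177 181 196 193 185 188 188 189 186 190 185 190
193 182 182 190 185 183 174 178 194 190 185 188 192 185 185 191 197 189 190 187 163 162 178 170 181 179 175 192 192 191 192 187 183 182 188
183 178 187 195 184 180 194 194 195 192 185 180 189 190 173 167 179 187 189 195 187 187 186 185 199 189 184 199 197 192 188 189 189 190 192
189 186 192 189 179 176 184 192 191 188 179 175 183 183 176 185 186 175 187 196 189 194 198 167 103  73 133 189 198
[... 9091 characters left out ...]
 178 179 173 172 181 178 176 169 165 172 181 181 185 187 187 183 183 179 167 159 179 176 174 178 181 177 173 173 177 175 171 175 177 179 186 183 173 172 178 177 170 164 170
181 178 173 169 172 174 171 174 171 174 184 179 178 178 186 188 185 182 176 176 177 173 176 173 177 180 181 180 183 181 176 172 176 180 179 182 180 171 179 179 177 175 166 175
184 179 176 174 174 177 170 179 183 183 186 184 178 174 177 178 177 180 176 177 171 163 177 176 177 182 180 182 179 181 179 171 172 176 178 183 183 182 182 180 182 177 168 174
171 177 176 180 178 181 181 172 176 181 181 187 185 185 180 179 176 184 182 180 171 164 170 177 181 181 179 180 176 175 176 178 174 172 171 166 183 185 180 184 181 181 175 178
```

View pics/c1.png

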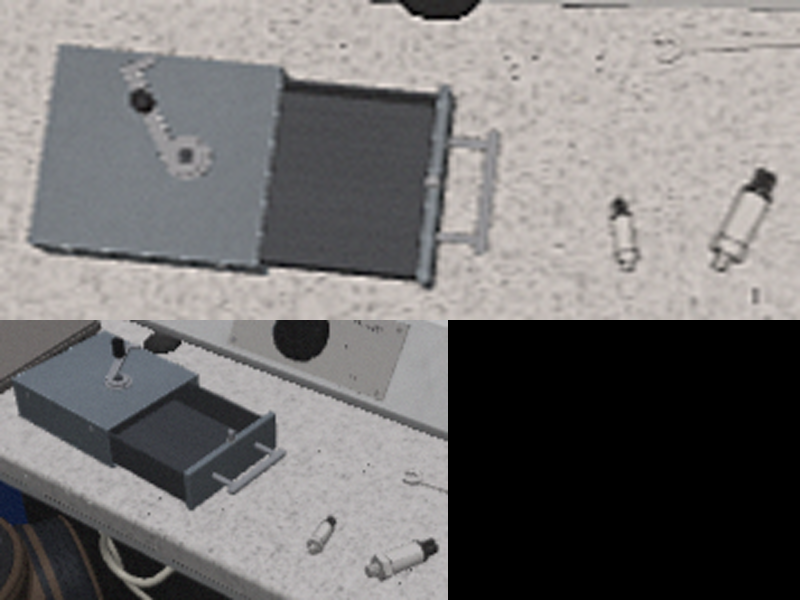

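The crop shows these points, in crop pixels. Top view:
- roof corners (58,45), (285,67), (265,270), (32,245)
- latch pivot (187,155) and knob (141,98)
- handle bar from (494,133) to (483,248)
- transducer axis from the stub (720,268) to the plug (766,170)

The same points in the scene view, in the lower crop:
- knob (118,340) and pivot (119,380)
- handle from (235,490) to (281,454)
- transducer from the stub (372,570) to the plug (436,546)

Run:
```python
from h import *
T=np.load("top0.npz");S=np.load("scene0.npz")
t=lambda c:(T["K"],T["V"],(175+c[0]/4-.4,160+c[1]/4-.4))
s=lambda c:(S["K"],S["V"],(180+c[0]/2.24-.3,140+(c[1]-320)/2.24-.3))
def show(n,a,b): 
    p,r=tri(t(a),s(b)); print(n,p.round(1),r)
show("knob",(141,98),(118,340)); show("hinge",(187,155),(119,380))
show("handA",(494,133),(281,454)); show("handB",(483,248),(235,490))
show("plug",(766,172),(436,546)); show("stub",(720,266),(372,570)); show("roofFR",(265,262),(112,436)); show("roofFL",(284,67),(198,376));show("pin",(431,182),(232,432))
show("frontR",(428,282),(190,476));show("frontL",(447,88),(273,414))
for n,c,z in [("roof",(58,45),62),("roof",(285,67),62),("roof",(265,262),62),("roof",(34,238),62),("knob",(141,98),96),("hinge",(187,155),68),("handA",(494,133),34),("handB",(483,248),34),("plug",(766,172),13.5),("stub",(720,266),13.5),("frontL",(447,88),56),("frontR",(428,282),56)]:
    print(n,onz(*t(c),z).round(1))
# transducer masks: body edges via PCA of non-bench pixels (scene independent)
p=T["p"][195:235,340:375]; h=cv2.cvtColor(p,cv2.COLOR_BGR2HSV); g=cv2.cvtColor(p,cv2.COLOR_BGR2GRAY)
print(h[18,8:30].tolist())
```

```text
knob [517.1 314.5  93.5] [0.3, 0.3]
hinge [478.9 282.7  63.5] [0.0, 0.0]
handA [507.6  46.8  28.3] [1.6, 1.6]
handB [415.5  50.6  32.5] [0.5, 0.5]
plug [ 486.5 -175.7    8.2] [1.9, 1.9]
stub [ 408.2 -138.4   14.2] [1.1, 1.1]
roofFR [397.3 220.1  50.3] [0.9, 0.9]
roofFL [552.4 212.   56.6] [0.3, 0.3]
pin [461.6  89.4  71.8] [1.6, 1.6]
frontR [385.1  90.9  55.5] [0.6, 0.6]
frontL [538.7  82.3  55.8] [0.1, 0.1]
roof [565.1 390.3  62. ]
roof [551.4 210.1  62. ]
roof [396.6 217.4  62. ]
roof [411.1 397.6  62. ]
knob [516.8 313.7  96. ]
hinge [478.1 281.7  68. ]
handA [507.6  45.2  34. ]
handB [415.   50.9  34. ]
plug [ 484.6 -173.6   13.5]
stub [ 407.6 -137.5   13.5]
frontL [538.7  82.2  56. ]
frontR [384.6  91.3  56. ]
[[14, 14, 196], [13, 15, 198], [8, 16, 192], [12, 14, 188], [15, 15, 198], [3, 12, 189], [21, 14, 181], [12, 17, 195], [15, 12, 177], [7, 15, 151], [14, 16, 171], [10, 15, 201], [15, 15, 203], [13, 15, 199], [18, 15, 200], [10, 15, 206], [11, 15, 193], [17, 15, 156], [15, 16, 163], [10, 16, 189], [13, 12, 189], [15, 16, 189]]
```

```bash
cat >> h.py <<'E'
def mv(target,p=None,yaw=None):
    s=env.state(); p=s["eef_pos"] if p is None else np.array(p,float); w=s["tcp_rot"][2] if yaw is None else yaw
    d=np.array(target,float)-p; c,sn=np.cos(w),np.sin(w)
    return [round(float(x),1) for x in (d[0]*c+d[1]*sn, d[0]*sn-d[1]*c, -d[2])]
E
python3 - <<'E'
from h import *
print(mv((450,150,200)), mv((446,-156,190),(450,150,200)), env.state()["tcp_rot"])
E
```

```text
[-366.3, -323.4, 14.2] [-106.0, -287.1, 10.0] [-3.14077789e+00 -1.10833502e-04  2.77479456e+00]
```

Call:
{"op": "step_arm", "data": {
  "moves": [
    {"tx":-15,"ty":-14},
    {"tx":-45,"ty":-41},
    {"tx":-75,"ty":-68},
    {"tx":-105,"ty":-95},
    {"tx":-135,"ty":-122},
    {"tx":-165,"ty":-149},
    {"tx":-195,"ty":-176},
    {"tx":-225,"ty":-203},
    {"tx":-255,"ty":-230},
    {"tx":-285,"ty":-257},
    {"tx":-315,"ty":-284},
    {"tx":-345,"ty":-311}
  ]
}}

```text
validation failed for argument at $.mo...
```

Call:
{"op": "step_arm", "data": {
  "moves": [
    {"tx":-15,"ty":-14,"tz":0,"roll":0},
    {"tx":-45,"ty":-41,"tz":0,"roll":0},
    {"tx":-75,"ty":-68,"tz":0,"roll":0},
    {"tx":-105,"ty":-95,"tz":0,"roll":0},
    {"tx":-135,"ty":-122,"tz":0,"roll":0},
    {"tx":-165,"ty":-149,"tz":0,"roll":0},
    {"tx":-195,"ty":-176,"tz":0,"roll":0},
    {"tx":-225,"ty":-203,"tz":0,"roll":0},
    {"tx":-255,"ty":-230,"tz":0,"roll":0},
    {"tx":-285,"ty":-257,"tz":0,"roll":0},
    {"tx":-315,"ty":-284,"tz":0,"roll":0},
    {"tx":-345,"ty":-311,"tz":0,"roll":0}
  ]
}}

```text
t: 1.15
eef_pos: [435.1, 167.5, 214.7]
tcp_rot: [3.141, 0.0, 2.775]
ft_force: [1.2, -0.1, 0.1]
opening: 1.0
grip_force: 0.0
```

Run:
```python
from h import *
print(mv((446,-156,190)),env.state()["qvel"].round(2))
p,K,V=cam("wrist"); cv2.imwrite("pics/w1.png",p); np.savez("w1.npz",p=p,K=K,V=V)
```

```text
[-126.2, -298.1, 24.7] [-1.03  0.05 -0.08 -0.    0.02 -1.02]
```

View pics/w1.png

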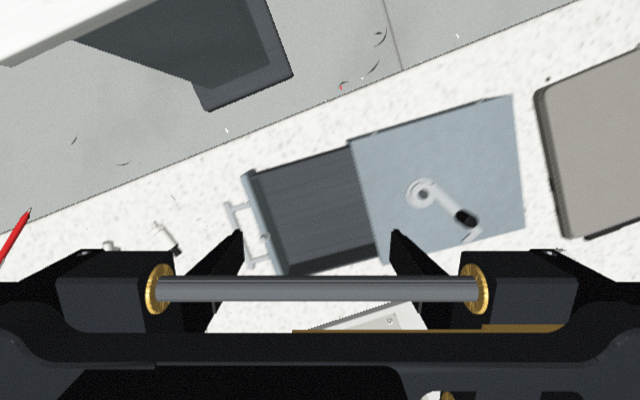

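The wrist view shows the drawer unit: pivot (423,194), knob (466,217), handle (240,235). The latch points away from the pin.

Call:
{"op": "step_arm", "data": {
  "moves": [
    {"tx":-14,"ty":-33,"tz":0,"roll":0},
    {"tx":-28,"ty":-66,"tz":0,"roll":0},
    {"tx":-42,"ty":-99,"tz":0,"roll":0},
    {"tx":-56,"ty":-132,"tz":5,"roll":0.07},
    {"tx":-70,"ty":-165,"tz":10,"roll":0.07},
    {"tx":-84,"ty":-198,"tz":15,"roll":0.07},
    {"tx":-98,"ty":-231,"tz":20,"roll":0.07},
    {"tx":-112,"ty":-264,"tz":25,"roll":0.07},
    {"tx":-121,"ty":-286,"tz":25,"roll":0.07},
    {"tx":-126,"ty":-298,"tz":25,"roll":0.07},
    {"tx":-126,"ty":-298,"tz":25,"roll":0.07},
    {"tx":-126,"ty":-298,"tz":25,"roll":0.07}
  ]
}}

```text
t: 2.2
eef_pos: [445.2, -153.6, 189.5]
tcp_rot: [3.141, -0.0, 2.704]
ft_force: [-0.1, 0.1, -0.7]
opening: 1.001
grip_force: 0.0
```

Run:
```python
from h import *
s=env.state();print(s["eef_pos"],s["tcp_rot"],s["joints"].round(2))
p,K,V=cam("wrist"); np.savez("w2.npz",p=p,K=K,V=V)
P=lambda x,y,z:proj(K,V,(x,y,z)).round(0).tolist()
print(P(446,-156,13),P(485,-174,13),P(408,-138,13))
cv2.imwrite("pics/w2.png",p)
```

```text
[ 445.23163134 -153.61554561  189.52797274] [ 3.14126851e+00 -4.56178767e-04  2.70362190e+00] [-0.47  0.31  1.95  0.    0.88 -1.61]
[316.0, 189.0] [316.0, 221.0] [316.0, 155.0]
```

View pics/w2.png

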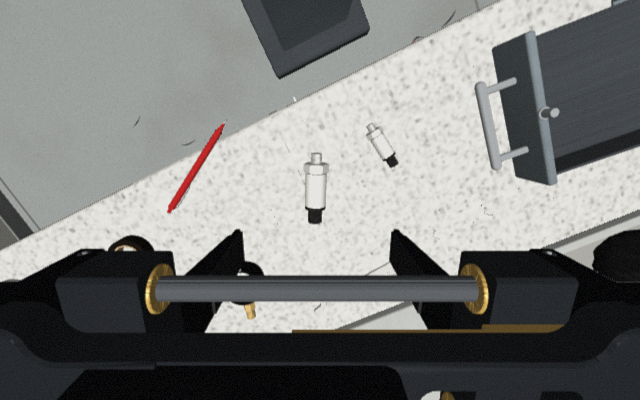

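The wrist view shows the large transducer upright in the picture, from the stub (316,153) to the plug (315,222), where I expected it. The small one is at (381,145), the gauge at (245,285), the tape at (130,245) and the pin at (549,113).

Run:
```python
from h import *
W=np.load("w2.npz");T=np.load("top0.npz");K,V=W["K"],W["V"]
t=lambda c:(T["K"],T["V"],(175+c[0]/4-.4,160+c[1]/4-.4)); w=lambda u:(K,V,u)
print(tri(t((766,172)),w((315.5,220))),tri(t((720,266)),w((316.5,155))))
print(onz(K,V,(316,188),13.5),"gauge",onz(K,V,(245,270),34),"pin",tri(t((431,182)),w((549,113))))
g=cv2.cvtColor(W["p"],cv2.COLOR_BGR2GRAY)
for r in (180,187,194,200): print(r,g[r,298:334].tolist())
q=onz(K,V,(316,188),13.5); print(mv((q[0],q[1],3)))
```

```text
(array([ 486.20999999, -174.67629446,    3.57873148]), [0.2, 0.2]) (array([ 409.35370562, -137.87338898,    1.05477025]), [0.4, 0.4])
[ 445.16660383 -154.92522899   13.5       ] gauge [ 499.5104399  -280.60162778   34.        ] pin (array([462.72013157,  90.80170933,  66.55727912]), [1.3, 1.3])
180 [221, 223, 226, 220, 197, 210, 206, 168, 176, 195, 213, 227, 230, 229, 230, 229, 227, 230, 229, 229, 230, 230, 229, 226, 217, 206, 181, 163, 161, 205, 212, 221, 220, 220, 222, 221]
187 [220, 223, 225, 229, 227, 226, 217, 170, 174, 200, 216, 224, 229, 229, 227, 227, 227, 229, 230, 229, 229, 229, 230, 223, 214, 202, 180, 156, 195, 227, 230, 230, 228, 222, 219, 218]
194 [226, 224, 226, 226, 224, 214, 200, 162, 177, 201, 218, 225, 229, 228, 230, 228, 228, 229, 229, 229, 229, 229, 230, 222, 211, 197, 174, 160, 222, 222, 226, 229, 231, 232, 228, 225]
200 [224, 216, 218, 217, 215, 214, 212, 165, 182, 198, 217, 226, 229, 229, 230, 229, 229, 230, 228, 228, 231, 228, 227, 218, 210, 191, 169, 169, 225, 227, 226, 227, 226, 227, 223, 224]
[-0.7, -1.8, 186.6]
```

Call:
{"op": "step_arm", "data": {
  "grip": 60,
  "moves": [
    {"tx":0,"ty":-2,"tz":25,"roll":0},
    {"tx":0,"ty":-2,"tz":55,"roll":0},
    {"tx":0,"ty":-2,"tz":85,"roll":0},
    {"tx":0,"ty":-2,"tz":115,"roll":0},
    {"tx":0,"ty":-2,"tz":140,"roll":0},
    {"tx":0,"ty":-2,"tz":160,"roll":0},
    {"tx":0,"ty":-2,"tz":172,"roll":0},
    {"tx":0,"ty":-2,"tz":181,"roll":0},
    {"tx":0,"ty":-2,"tz":186,"roll":0},
    {"tx":0,"ty":-2,"tz":186,"roll":0}
  ]
}}

```text
t: 3.08
eef_pos: [444.6, -154.9, 3.2]
tcp_rot: [3.141, -0.001, 2.706]
ft_force: [0.8, -0.2, 0.5]
opening: 0.63
grip_force: 0.0
```

Call:
{"op": "step_arm", "data": {
  "grip": 15,
  "moves": [
    {"tx":0,"ty":0,"tz":0,"roll":0},
    {"tx":0,"ty":0,"tz":0,"roll":0},
    {"tx":0,"ty":0,"tz":0,"roll":0},
    {"tx":0,"ty":0,"tz":0,"roll":0},
    {"tx":0,"ty":0,"tz":0,"roll":0},
    {"tx":0,"ty":0,"tz":0,"roll":0},
    {"tx":0,"ty":0,"tz":0,"roll":0},
    {"tx":0,"ty":0,"tz":0,"roll":0}
  ]
}}

```text
t: 3.75
eef_pos: [444.7, -155.8, 3.8]
tcp_rot: [3.142, 0.0, 2.705]
ft_force: [-0.6, 0.6, 4.8]
opening: 0.261
grip_force: 30.0
```

Call:
{"op": "step_arm", "data": {
  "moves": [
    {"tx":0,"ty":0,"tz":-15,"roll":0},
    {"tx":0,"ty":0,"tz":-45,"roll":0},
    {"tx":0,"ty":0,"tz":-75,"roll":0},
    {"tx":0,"ty":0,"tz":-105,"roll":0},
    {"tx":0,"ty":0,"tz":-125,"roll":0},
    {"tx":0,"ty":0,"tz":-130,"roll":0}
  ]
}}

```text
t: 4.25
eef_pos: [445.4, -156.2, 136.3]
tcp_rot: [-3.142, 0.004, 2.705]
ft_force: [1.3, 0.1, -2.5]
opening: 0.267
grip_force: 30.0
```

Call:
{"op": "step_arm", "data": {
  "moves": [
    {"tx":7,"ty":18,"tz":0,"roll":-0.03},
    {"tx":18,"ty":48,"tz":0,"roll":-0.07},
    {"tx":30,"ty":80,"tz":0,"roll":-0.11},
    {"tx":42,"ty":112,"tz":0,"roll":-0.15},
    {"tx":54,"ty":144,"tz":0,"roll":-0.19},
    {"tx":66,"ty":176,"tz":0,"roll":-0.23},
    {"tx":78,"ty":208,"tz":0,"roll":-0.27},
    {"tx":90,"ty":240,"tz":0,"roll":-0.31},
    {"tx":101,"ty":268,"tz":0,"roll":-0.34},
    {"tx":107,"ty":284,"tz":0,"roll":-0.36},
    {"tx":109,"ty":290,"tz":0,"roll":-0.36},
    {"tx":109,"ty":290,"tz":0,"roll":-0.36}
  ]
}}

```text
t: 5.25
eef_pos: [468.1, 154.0, 132.6]
tcp_rot: [-3.141, -0.001, 3.066]
ft_force: [-1.0, -0.1, -1.8]
opening: 0.265
grip_force: 30.0
```

Run:
```python
from h import *
s=env.state();print(s["eef_pos"],s["tcp_rot"],s["opening"],s["grip_force"])
a,K,V=cam("wrist"); b,_,_=cam("top"); np.savez("w3.npz",p=a,K=K,V=V)
cv2.imwrite("pics/w3.png",np.vstack([a[40:320],cv2.resize(b[150:240,170:330],(640,320+0*360),interpolation=cv2.INTER_CUBIC)]))
```

```text
[468.06096891 154.02636138 132.5725449 ] [-3.14128465e+00 -1.37984783e-03  3.06623308e+00] 0.2645603463249191 29.965695021674037
```

View pics/w3.png

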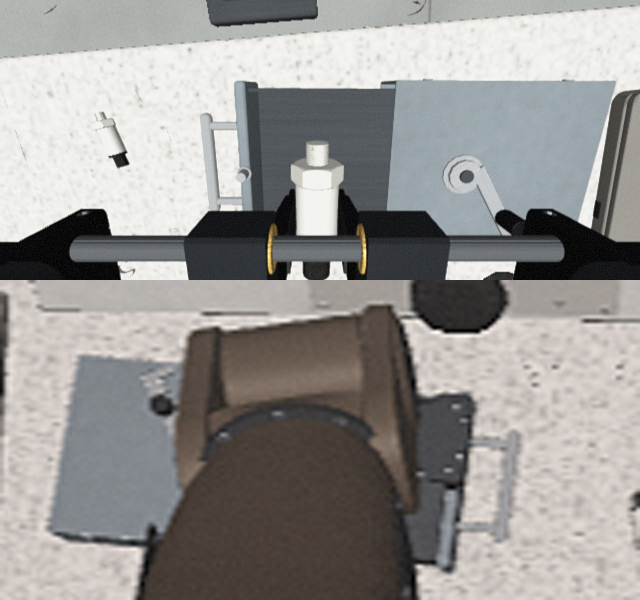

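The wrist view shows the transducer held upright in the picture, hexagon at (317,215). It is centred between the front panel's inner face (u≈259) and the roof edge (u≈391). The top view is hidden by the arm, and the drawer handle is unmoved.

Run:
```python
from h import *
W=np.load("w3.npz");K,V=W["K"],W["V"]
for n,u,z in [("panel in",(258,180),56),("panel in near",(256,125),56),("roof edge",(391,200),62),("roof edge",(396,125),62),("pin",(243,213),75),("hinge",(466,217),68),("knob",(508,256),96)]: print(n,onz(K,V,u,z).round(1))
```

```text
panel in [435.5 103.7  56. ]
panel in near [388.8 108.2  56. ]
roof edge [461.1 219.5  62. ]
roof edge [397.6 224.   62. ]
pin [459.3  91.7  75. ]
hinge [479.7 283.2  68. ]
knob [505. 304.  96.]
```

Call:
{"op": "step_arm", "data": {
  "moves": [
    {"tx":0,"ty":0,"tz":12,"roll":0},
    {"tx":0,"ty":0,"tz":36,"roll":0},
    {"tx":0,"ty":0,"tz":58,"roll":0},
    {"tx":0,"ty":0,"tz":76,"roll":0},
    {"tx":0,"ty":0,"tz":90,"roll":0},
    {"tx":0,"ty":0,"tz":100,"roll":0},
    {"tx":0,"ty":0,"tz":107,"roll":0},
    {"tx":0,"ty":0,"tz":112,"roll":0},
    {"tx":0,"ty":0,"tz":115,"roll":0},
    {"tx":0,"ty":0,"tz":115,"roll":0}
  ]
}}

```text
t: 6.18
eef_pos: [468.5, 152.9, 18.5]
tcp_rot: [3.142, -0.0, 3.064]
ft_force: [0.3, -0.3, -0.7]
opening: 0.266
grip_force: 30.0
```

Call:
{"op": "step_arm", "data": {
  "moves": [
    {"tx":0,"ty":0,"tz":2,"roll":0},
    {"tx":0,"ty":0,"tz":4,"roll":0},
    {"tx":0,"ty":0,"tz":5,"roll":0},
    {"tx":0,"ty":0,"tz":5,"roll":0}
  ]
}}

```text
t: 6.52
eef_pos: [468.5, 153.2, 13.7]
tcp_rot: [3.141, 0.0, 3.065]
ft_force: [0.2, 0.7, -1.5]
opening: 0.266
grip_force: 30.0
```

Call:
{"op": "step_arm", "data": {
  "moves": [
    {"tx":0,"ty":0,"tz":0.5,"roll":0},
    {"tx":0,"ty":0,"tz":1,"roll":0},
    {"tx":0,"ty":0,"tz":1,"roll":0}
  ]
}}

```text
t: 6.77
eef_pos: [468.6, 153.2, 12.8]
tcp_rot: [3.141, 0.0, 3.065]
ft_force: [-0.9, -0.9, 2.3]
opening: 0.266
grip_force: 30.0
```

Call:
{"op": "step_arm", "data": {
  "grip": 48,
  "moves": [
    {"tx":0,"ty":0,"tz":0,"roll":0},
    {"tx":0,"ty":0,"tz":0,"roll":0},
    {"tx":0,"ty":0,"tz":0,"roll":0},
    {"tx":0,"ty":0,"tz":0,"roll":0},
    {"tx":0,"ty":0,"tz":0,"roll":0},
    {"tx":0,"ty":0,"tz":0,"roll":0}
  ]
}}

```text
t: 7.27
eef_pos: [468.5, 153.1, 12.6]
tcp_rot: [3.142, -0.0, 3.065]
ft_force: [0.7, 0.1, 1.1]
opening: 0.502
grip_force: 0.0
```

Call:
{"op": "step_arm", "data": {
  "moves": [
    {"tx":0,"ty":0,"tz":-10,"roll":0},
    {"tx":0,"ty":0,"tz":-30,"roll":0},
    {"tx":0,"ty":0,"tz":-55,"roll":0},
    {"tx":0,"ty":0,"tz":-85,"roll":0},
    {"tx":0,"ty":0,"tz":-115,"roll":0},
    {"tx":0,"ty":0,"tz":-135,"roll":0},
    {"tx":0,"ty":0,"tz":-140,"roll":0}
  ]
}}

```text
t: 7.85
eef_pos: [469.4, 153.4, 156.4]
tcp_rot: [3.14, 0.005, 3.065]
ft_force: [-0.1, -0.7, -0.3]
opening: 0.505
grip_force: 0.0
```

Call:
{"op": "step_arm", "data": {
  "grip": 0,
  "moves": [
    {"tx":0,"ty":-15,"tz":0,"roll":0},
    {"tx":0,"ty":-45,"tz":0,"roll":0},
    {"tx":0,"ty":-80,"tz":0,"roll":0},
    {"tx":0,"ty":-115,"tz":0,"roll":0},
    {"tx":0,"ty":-143,"tz":0,"roll":0},
    {"tx":0,"ty":-145,"tz":0,"roll":0},
    {"tx":0,"ty":-145,"tz":0,"roll":0}
  ]
}}

```text
t: 8.43
eef_pos: [457.0, 7.4, 152.4]
tcp_rot: [3.141, -0.001, 3.062]
ft_force: [-0.2, 1.4, -0.1]
opening: 0.073
grip_force: 0.0
```

Run:
```python
from h import *
s=env.state();print(s["eef_pos"],s["tcp_rot"],s["opening"])
a,K,V=cam("wrist"); b,K2,V2=cam("top"); np.savez("w4.npz",p=a,K=K,V=V)
cv2.imwrite("pics/w4.png",a)
```

```text
[457.03476407   7.41041448 152.43303125] [ 3.14144080e+00 -5.64729686e-04  3.06192024e+00] 0.07293147125823318
```

View pics/w4.png

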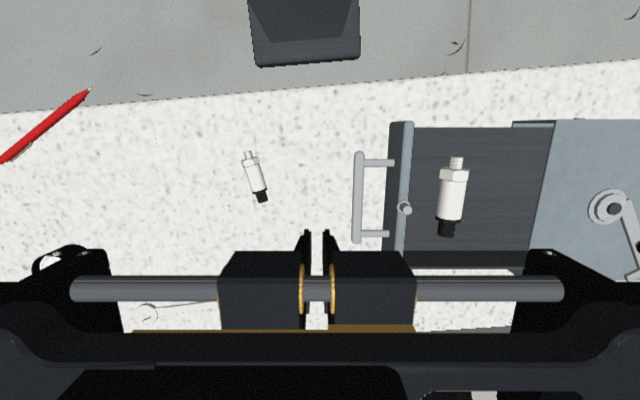

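The wrist view shows the transducer lying flat in the drawer, from (457,160) to (446,235). The handle bar is at u≈358, v 153–242, and the small transducer is clear at (255,178).

Run:
```python
from h import *
W=np.load("w4.npz");K,V=W["K"],W["V"]
for n,u,z in [("bar",(358,155),34),("bar",(359,240),34),("small",(264,198),8),("small",(249,155),8),("pin",(405,208),75),("hinge",(614,209),68),("td",(458,160),20),("td",(446,235),20)]: print(n,onz(K,V,u,z).round(1))
```

```text
bar [414.1  52.2  34. ]
bar [506.6  49.5  34. ]
small [457.2 -53.8   8. ]
small [407.3 -63.9   8. ]
pin [460.9  87.4  75. ]
hinge [479.9 285.2  68. ]
td [429.5 160.1  20. ]
td [514.5 150.9  20. ]
```

Call:
{"op": "step_arm", "data": {
  "moves": [
    {"tx":0,"ty":0,"tz":20,"roll":0},
    {"tx":0,"ty":0,"tz":50,"roll":0},
    {"tx":0,"ty":0,"tz":80,"roll":0},
    {"tx":0,"ty":0,"tz":108,"roll":0},
    {"tx":0,"ty":0,"tz":122,"roll":0},
    {"tx":0,"ty":0,"tz":127,"roll":0},
    {"tx":0,"ty":8,"tz":127,"roll":0},
    {"tx":0,"ty":16,"tz":127,"roll":0},
    {"tx":0,"ty":20,"tz":127,"roll":0},
    {"tx":0,"ty":24,"tz":127,"roll":0},
    {"tx":0,"ty":28,"tz":127,"roll":0},
    {"tx":0,"ty":33,"tz":127,"roll":0}
  ]
}}

```text
t: 9.53
eef_pos: [460.2, 41.9, 26.3]
tcp_rot: [3.142, 0.001, 3.065]
ft_force: [1.0, -1.4, 1.9]
opening: 0.008
grip_force: 1.0
```

Call:
{"op": "step_arm", "data": {
  "moves": [
    {"tx":0,"ty":5,"tz":0,"roll":0},
    {"tx":0,"ty":11,"tz":0,"roll":0},
    {"tx":0,"ty":18,"tz":0,"roll":0},
    {"tx":0,"ty":25,"tz":0,"roll":0},
    {"tx":0,"ty":32,"tz":0,"roll":0},
    {"tx":0,"ty":39,"tz":0,"roll":0},
    {"tx":0,"ty":46,"tz":0,"roll":0},
    {"tx":0,"ty":53,"tz":0,"roll":0},
    {"tx":0,"ty":60,"tz":0,"roll":0},
    {"tx":0,"ty":67,"tz":0,"roll":0},
    {"tx":0,"ty":74,"tz":0,"roll":0},
    {"tx":0,"ty":80,"tz":0,"roll":0}
  ]
}}

```text
t: 10.53
eef_pos: [466.0, 122.0, 25.6]
tcp_rot: [3.142, -0.0, 3.065]
ft_force: [1.4, -1.7, 1.8]
opening: 0.004
grip_force: 1.1
```

Call:
{"op": "step_arm", "data": {
  "moves": [
    {"tx":0,"ty":5,"tz":0,"roll":0},
    {"tx":0,"ty":10,"tz":0,"roll":0},
    {"tx":0,"ty":15,"tz":0,"roll":0},
    {"tx":0,"ty":20,"tz":0,"roll":0},
    {"tx":0,"ty":24,"tz":0,"roll":0},
    {"tx":0,"ty":27,"tz":0,"roll":0}
  ]
}}

```text
t: 11.03
eef_pos: [468.0, 148.6, 25.6]
tcp_rot: [3.142, -0.0, 3.065]
ft_force: [0.7, -1.0, 0.5]
opening: 0.003
grip_force: 0.9
```

Call:
{"op": "step_arm", "data": {
  "moves": [
    {"tx":0,"ty":2,"tz":0,"roll":0},
    {"tx":0,"ty":4,"tz":0,"roll":0},
    {"tx":0,"ty":6,"tz":0,"roll":0},
    {"tx":0,"ty":6,"tz":0,"roll":0}
  ]
}}

```text
t: 11.37
eef_pos: [468.4, 154.4, 25.6]
tcp_rot: [3.141, -0.0, 3.065]
ft_force: [0.1, -0.0, 0.8]
opening: -0.001
grip_force: 0.0
```

Call:
{"op": "step_arm", "data": {
  "moves": [
    {"tx":0,"ty":2,"tz":0,"roll":0},
    {"tx":0,"ty":4,"tz":0,"roll":0},
    {"tx":0,"ty":5,"tz":0,"roll":0}
  ]
}}

```text
t: 11.62
eef_pos: [468.8, 159.2, 25.6]
tcp_rot: [-3.142, -0.0, 3.065]
ft_force: [0.4, -1.5, -0.4]
opening: 0.001
grip_force: 0.7
```

Call:
{"op": "step_arm", "data": {
  "moves": [
    {"tx":0,"ty":2,"tz":0,"roll":0},
    {"tx":0,"ty":4,"tz":0,"roll":0}
  ]
}}

```text
t: 11.78
eef_pos: [468.8, 162.2, 25.5]
tcp_rot: [-3.14, -0.001, 3.066]
ft_force: [2.0, -34.0, 2.5]
opening: 0.005
grip_force: 16.0
```

The drawer has met its stop at 34 N. I'll back off, lift clear and look.

Call:
{"op": "step_arm", "data": {
  "moves": [
    {"tx":0,"ty":-5,"tz":0,"roll":0},
    {"tx":0,"ty":-15,"tz":0,"roll":0},
    {"tx":0,"ty":-25,"tz":0,"roll":0},
    {"tx":0,"ty":-30,"tz":0,"roll":0},
    {"tx":0,"ty":-30,"tz":-25,"roll":0},
    {"tx":0,"ty":-30,"tz":-60,"roll":0},
    {"tx":0,"ty":-30,"tz":-95,"roll":0},
    {"tx":0,"ty":-30,"tz":-130,"roll":0},
    {"tx":0,"ty":-10,"tz":-150,"roll":0},
    {"tx":0,"ty":20,"tz":-155,"roll":0},
    {"tx":0,"ty":30,"tz":-155,"roll":0},
    {"tx":0,"ty":30,"tz":-155,"roll":0}
  ]
}}

```text
t: 12.78
eef_pos: [471.5, 194.2, 180.8]
tcp_rot: [3.141, 0.001, 3.067]
ft_force: [0.4, -0.5, 0.1]
opening: 0.009
grip_force: 0.0
```

Run:
```python
from h import *
s=env.state();print(s["eef_pos"],s["tcp_rot"],s["joints"].round(2))
a,K,V=cam("wrist"); b,K2,V2=cam("scene"); np.savez("w5.npz",p=a,K=K,V=V); np.savez("s5.npz",p=b,K=K2,V=V2)
cv2.imwrite("pics/w5.png",np.vstack([a[40:320],cv2.resize(b[130:240,180:400],(640,320),interpolation=cv2.INTER_CUBIC)]))
```

```text
[471.54999822 194.18108309 180.78840589] [3.14097126e+00 8.34999233e-04 3.06650731e+00] [ 0.26  0.37  1.88  0.    0.89 -1.24]
```

View pics/w5.png

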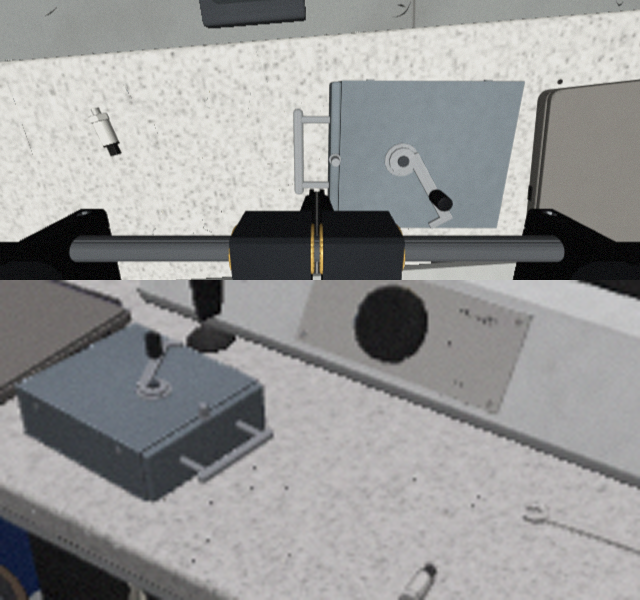

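Both views show the drawer shut flush. The latch is still open, with pivot (403,201) and knob top about (443,243) in the wrist frame. In the scene view the knob top is at about (232.6,148.5).

Run:
```python
from h import *
W=np.load("w5.npz");K,V=W["K"],W["V"];S=np.load("s5.npz");T=np.load("top0.npz")
m=(cv2.cvtColor(W["p"],cv2.COLOR_BGR2GRAY)<60).astype(np.uint8); m[:215]=0;m[252:]=0;m[:,:425]=0;m[:,465:]=0
ys,xs=np.nonzero(m);r=cv2.minAreaRect(np.c_[xs,ys].astype(np.float32));print(r,cv2.boxPoints(r).round(0).tolist())
w=lambda u:(K,V,u); t=lambda c:(T["K"],T["V"],(175+c[0]/4-.4,160+c[1]/4-.4)); s=lambda c:(S["K"],S["V"],(180+c[0]/2.909-.3,130+(c[1]-280)/2.909-.3))
for u in ((443,242),(445,243)): print(tri(w(u),s((153,335)),t((141,98))))
for u in ((443,242),(445,243)): print(onz(K,V,u,96))
print("hinge",tri(w((403,201)),s((154,387)),t((187,155))),onz(K,V,(403,201),68),"pin",onz(K,V,(335,200),75))
ga=cv2.cvtColor(W["p"],cv2.COLOR_BGR2GRAY)[222:258,425:462];print("\n".join(" ".join("%3d"%v for v in q) for q in ga[::2]))
```

```text
((440.2500305175781, 239.75), (24.041629791259766, 14.849242210388184), 45.0) [[427.0, 236.0], [437.0, 226.0], [454.0, 243.0], [444.0, 254.0]]
(array([516.7076525 , 314.61763191,  93.55630617]), [0.6, 0.2, 0.7])
(array([517.15518366, 315.33985988,  93.60657815]), [1.2, 0.3, 1.1])
[514.9335601  313.61652533  96.        ]
[516.13796454 315.60556477  96.        ]
hinge (array([479.39587588, 283.52303155,  63.15038679]), [1.0, 0.3, 0.9]) [478.69192237 282.83932039  68.        ] pin [470.41474085 212.31390242  75.        ]
173 170 169 171 175 172 171 174 177 143 141 140 137 141 140 139 139 138 142 141 139 142 140 143 145 142 136 138 140 135 138 138 140 136 140 139 138
172 169 176 169 171 171 173 171 176 177 145 138 138 139 145 137 142 144 139 139 139 144 141 141 139 143 139 137 138 138 139 138 142 143 142 141 142
172 171 170 175 169 170 174 175 169 172 173 143 141 139 141 136 136 139 144 143 140 144 141 138 137 140 140 141 141 136 136 138 143 143 141 143 139
169 172 170 176 175 169 173 170 175 171 169 154 137 137 142 139 138 140 139 143 143 134 137 140 139 138 137 136 136 141 139 133 135 
[... 1387 characters left out ...]
 144 164 117  46  23  29  26  21  24  29  24  25  14  21  32  63 116 136 141 137 137 136 135 135 137 138 138
133 138 137 141 137 141 140 142 137 136 120 137 166 161 128  92  60  48  38  33  40  58  67  94 105 138 140 134 137 134 139 139 140 139 138 135 138
140 137 140 138 139 140 140 136 134 138 136 121 137 166 171 169 171 170 164 155 164 167 167 163 162 130 137 140 134 139 138 141 137 135 139 138 137
143 146 140 140 140 138 141 139 139 137 138 137 121 132 164 169 166 170 170 169 165 167 168 169 173 174 141 134 141 134 136 138 137 130 137 135 134
143 141 142 143 139 136 135 141 138 137 141 141 132 104 115 163 167 170 169 172 166 168 166 173 169 170 175 147 135 135 137 137 133 135 134 139 133
```

Call:
{"op": "step_arm", "data": {
  "grip": 42,
  "moves": [
    {"tx":-5,"ty":18,"tz":0,"roll":-0.08},
    {"tx":-14,"ty":48,"tz":0,"roll":-0.18},
    {"tx":-23,"ty":80,"tz":0,"roll":-0.28},
    {"tx":-32,"ty":110,"tz":0,"roll":-0.335},
    {"tx":-36,"ty":124,"tz":0,"roll":-0.335},
    {"tx":-36,"ty":124,"tz":10,"roll":-0.335},
    {"tx":-36,"ty":124,"tz":30,"roll":-0.335},
    {"tx":-36,"ty":124,"tz":50,"roll":-0.335},
    {"tx":-36,"ty":124,"tz":60,"roll":-0.335},
    {"tx":-36,"ty":124,"tz":60,"roll":-0.335},
    {"tx":-36,"ty":124,"tz":60,"roll":-0.335}
  ]
}}

```text
t: 13.8
eef_pos: [516.9, 312.8, 120.3]
tcp_rot: [-3.141, -0.001, -2.884]
ft_force: [0.2, 0.8, 0.9]
opening: 0.444
grip_force: 0.0
```

Run:
```python
from h import *
s=env.state();print(s["eef_pos"],s["tcp_rot"],s["opening"])
p,K,V=cam("wrist"); cv2.imwrite("pics/w6.png",p[120:340])
p0=s["eef_pos"]; 
print(mv((516.5,315,80)))
```

```text
[516.88183186 312.82853521 120.26583931] [-3.14131574e+00 -1.40288242e-03 -2.88441423e+00] 0.4436110724897162
[0.3, 1.9, 41.1]
```

View pics/w6.png

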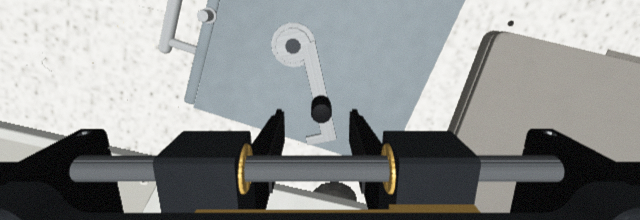

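The picture shows the knob at (321,108), between the open fingertips at (278,112) and (356,112). I'll go down and narrow the grip around it.

Call:
{"op": "step_arm", "data": {
  "moves": [
    {"tx":0,"ty":1,"tz":8,"roll":0},
    {"tx":0,"ty":2,"tz":20,"roll":0},
    {"tx":0,"ty":2,"tz":30,"roll":0},
    {"tx":0,"ty":2,"tz":37,"roll":0},
    {"tx":0,"ty":2,"tz":41,"roll":0},
    {"tx":0,"ty":2,"tz":41,"roll":0}
  ]
}}

```text
t: 14.35
eef_pos: [516.0, 315.7, 78.4]
tcp_rot: [-3.141, -0.002, -2.883]
ft_force: [-0.8, -0.2, 0.5]
opening: 0.442
grip_force: 0.0
```

Call:
{"op": "step_arm", "data": {
  "grip": 22,
  "moves": [
    {"tx":0,"ty":0,"tz":0,"roll":0},
    {"tx":0,"ty":0,"tz":0,"roll":0},
    {"tx":0,"ty":0,"tz":0,"roll":0},
    {"tx":0,"ty":0,"tz":0,"roll":0},
    {"tx":0,"ty":0,"tz":0,"roll":0}
  ]
}}

```text
t: 14.77
eef_pos: [516.5, 315.9, 80.0]
tcp_rot: [3.141, 0.001, -2.883]
ft_force: [0.2, 0.2, 0.2]
opening: 0.235
grip_force: 0.0
```

Run:
```python
from h import *
s=env.state();p0=s["eef_pos"];w0=s["tcp_rot"][2]%(2*np.pi);print(p0,w0,s["opening"],s["grip_force"],s["ft_force"].round(1))
H=np.array([479,282.5]);a0=np.radians(41.);a1=np.radians(-82.)
def rows(k0,k1,p,w,N=22):
    for k in range(k0,k1+1):
        f=k/N;a=a0+(a1-a0)*f;yw=w0+(1.71-w0)*f
        q=H+50.5*np.array([np.cos(a),np.sin(a)])
        m=mv((q[0],q[1],p[2]),p,w);print(f'{{"tx": {m[0]:.0f}, "ty": {m[1]:.0f}, "tz": 0, "roll": {w-yw:.2f}}},')
rows(1,11,p0,w0)
```

```text
[516.53434521 315.87608832  79.96813819] 3.399777157976375 0.23461044010915102 0.0 [0.2 0.2 0.2]
{"tx": -2, "ty": -5, "tz": 0, "roll": 0.08},
{"tx": -4, "ty": -10, "tz": 0, "roll": 0.15},
{"tx": -5, "ty": -14, "tz": 0, "roll": 0.23},
{"tx": -6, "ty": -19, "tz": 0, "roll": 0.31},
{"tx": -6, "ty": -24, "tz": 0, "roll": 0.38},
{"tx": -5, "ty": -29, "tz": 0, "roll": 0.46},
{"tx": -4, "ty": -34, "tz": 0, "roll": 0.54},
{"tx": -3, "ty": -39, "tz": 0, "roll": 0.61},
{"tx": -1, "ty": -43, "tz": 0, "roll": 0.69},
{"tx": 1, "ty": -48, "tz": 0, "roll": 0.77},
{"tx": 4, "ty": -52, "tz": 0, "roll": 0.84},
```

Call:
{"op": "step_arm", "data": {
  "moves": [
    {"tx":-2,"ty":-5,"tz":0,"roll":0.08},
    {"tx":-4,"ty":-10,"tz":0,"roll":0.15},
    {"tx":-5,"ty":-14,"tz":0,"roll":0.23},
    {"tx":-6,"ty":-19,"tz":0,"roll":0.31},
    {"tx":-6,"ty":-24,"tz":0,"roll":0.38},
    {"tx":-5,"ty":-29,"tz":0,"roll":0.46},
    {"tx":-4,"ty":-34,"tz":0,"roll":0.54},
    {"tx":-3,"ty":-39,"tz":0,"roll":0.61},
    {"tx":-1,"ty":-43,"tz":0,"roll":0.69},
    {"tx":1,"ty":-48,"tz":0,"roll":0.77},
    {"tx":4,"ty":-52,"tz":0,"roll":0.84},
    {"tx":4,"ty":-52,"tz":0,"roll":0.84}
  ]
}}

```text
t: 15.77
eef_pos: [525.9, 264.0, 79.9]
tcp_rot: [3.141, 0.0, 2.556]
ft_force: [-0.5, -0.3, 0.1]
opening: 0.233
grip_force: 0.0
```

Run:
```python
from h import *
s=env.state();p=s["eef_pos"];w=s["tcp_rot"][2]%(2*np.pi);print(p,w,s["opening"],s["grip_force"],s["ft_force"].round(1))
H=np.array([479,282.5]);a0=np.radians(41.);a1=np.radians(-82.);w0=3.40
for k in range(12,23):
        f=k/22;a=a0+(a1-a0)*f;yw=w0+(1.71-w0)*f
        q=H+50.5*np.array([np.cos(a),np.sin(a)])
        m=mv((q[0],q[1],p[2]),p,w);print(f'{{"tx": {m[0]:.0f}, "ty": {m[1]:.0f}, "tz": 0, "roll": {w-yw:.2f}}},')
```

```text
[525.94500928 264.02318116  79.90130054] 2.5561902612791316 0.23281115457459947 0.0 [-0.5 -0.3  0.1]
{"tx": -1, "ty": -4, "tz": 0, "roll": 0.08},
{"tx": -1, "ty": -9, "tz": 0, "roll": 0.15},
{"tx": -1, "ty": -14, "tz": 0, "roll": 0.23},
{"tx": -0, "ty": -19, "tz": 0, "roll": 0.31},
{"tx": 0, "ty": -24, "tz": 0, "roll": 0.39},
{"tx": 2, "ty": -28, "tz": 0, "roll": 0.46},
{"tx": 4, "ty": -33, "tz": 0, "roll": 0.54},
{"tx": 6, "ty": -37, "tz": 0, "roll": 0.62},
{"tx": 9, "ty": -41, "tz": 0, "roll": 0.69},
{"tx": 12, "ty": -45, "tz": 0, "roll": 0.77},
{"tx": 16, "ty": -48, "tz": 0, "roll": 0.85},
```

Call:
{"op": "step_arm", "data": {
  "moves": [
    {"tx":-1,"ty":-4,"tz":0,"roll":0.08},
    {"tx":-1,"ty":-9,"tz":0,"roll":0.15},
    {"tx":-1,"ty":-14,"tz":0,"roll":0.23},
    {"tx":0,"ty":-19,"tz":0,"roll":0.31},
    {"tx":0,"ty":-24,"tz":0,"roll":0.39},
    {"tx":2,"ty":-28,"tz":0,"roll":0.46},
    {"tx":4,"ty":-33,"tz":0,"roll":0.54},
    {"tx":6,"ty":-37,"tz":0,"roll":0.62},
    {"tx":9,"ty":-41,"tz":0,"roll":0.69},
    {"tx":12,"ty":-45,"tz":0,"roll":0.77},
    {"tx":16,"ty":-48,"tz":0,"roll":0.85},
    {"tx":16,"ty":-48,"tz":0,"roll":0.85}
  ]
}}

```text
t: 16.77
eef_pos: [485.6, 233.3, 79.8]
tcp_rot: [-3.142, -0.0, 1.709]
ft_force: [-0.1, -0.9, -0.7]
opening: 0.233
grip_force: 0.0
```

Call:
{"op": "step_arm", "data": {
  "moves": [
    {"tx":0,"ty":-1,"tz":0,"roll":0},
    {"tx":0,"ty":-2,"tz":0,"roll":0},
    {"tx":0,"ty":-3,"tz":0,"roll":0},
    {"tx":0,"ty":-3,"tz":0,"roll":0}
  ]
}}

```text
t: 17.1
eef_pos: [483.2, 232.9, 79.7]
tcp_rot: [3.141, -0.0, 1.711]
ft_force: [0.5, 0.6, 0.8]
opening: 0.234
grip_force: 0.2
```

Call:
{"op": "step_arm", "data": {
  "moves": [
    {"tx":0,"ty":-1,"tz":0,"roll":0},
    {"tx":0,"ty":-2,"tz":0,"roll":0}
  ]
}}

```text
t: 17.27
eef_pos: [482.2, 232.7, 79.8]
tcp_rot: [3.139, -0.0, 1.71]
ft_force: [8.2, 0.5, -4.4]
opening: 0.23
grip_force: 4.3
```

Call:
{"op": "step_arm", "data": {
  "moves": [
    {"tx":0,"ty":-1,"tz":0,"roll":0},
    {"tx":0,"ty":-1,"tz":0,"roll":0}
  ]
}}

```text
t: 17.43
eef_pos: [482.1, 232.7, 79.8]
tcp_rot: [3.137, -0.001, 1.71]
ft_force: [10.3, -0.4, -5.6]
opening: 0.227
grip_force: 5.0
```

Call:
{"op": "step_arm", "data": {
  "moves": [
    {"tx":0,"ty":3,"tz":0,"roll":0},
    {"tx":0,"ty":5,"tz":0,"roll":0},
    {"tx":0,"ty":5,"tz":0,"roll":0},
    {"tx":0,"ty":5,"tz":-10,"roll":0},
    {"tx":0,"ty":5,"tz":-35,"roll":0},
    {"tx":0,"ty":5,"tz":-70,"roll":0},
    {"tx":0,"ty":5,"tz":-105,"roll":0},
    {"tx":0,"ty":5,"tz":-120,"roll":0},
    {"tx":0,"ty":5,"tz":-120,"roll":0}
  ]
}}

```text
t: 18.18
eef_pos: [486.0, 233.5, 204.0]
tcp_rot: [3.135, -0.001, 1.71]
ft_force: [0.1, -0.5, -0.4]
opening: 0.232
grip_force: 0.0
```

Run:
```python
from h import *
s=env.state();print(s["eef_pos"],s["ft_force"])
a,K,V=cam("wrist"); b,K2,V2=cam("scene")
H=np.array([479,282.5]);
print("expected closed knob: wrist",proj(K,V,(486.5,231.7,96)).round(),"scene",((proj(K2,V2,(486.5,231.7,96))-[180,130])*2.909+[0,280]).round())
cv2.imwrite("pics/w7.png",np.vstack([a[40:320],cv2.resize(b[130:240,180:400],(640,320),interpolation=cv2.INTER_CUBIC)]))
```

```text
[486.00069934 233.51532694 203.96993209] [ 0.05991394 -0.47068017 -0.35150381]
expected closed knob: wrist [316. 203.] scene [195. 371.]
```

View pics/w7.png

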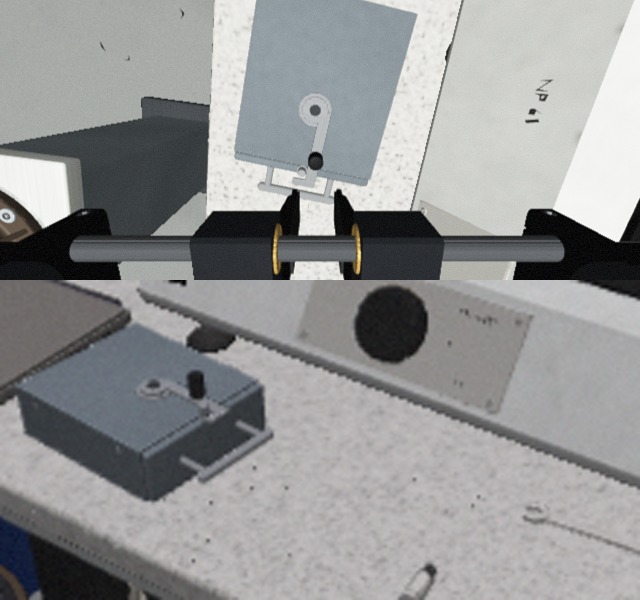

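The wrist view shows the knob at (316,201 full frame), against an expected (316,203), with the hook round the pin. The scene view shows the drawer shut and the knob at (196,374), against an expected (195,371). The arm is clear, so I'm handing the job in.

```bash
python3 -c "
from cell import env
print(env.job_done())"
```

```text
the job is handed in; nothing more can be done
None
```

The job is handed in: the large transducer was laid flat in the drawer, the drawer was pushed to its stop, and the latch is round the pin, with the gauge and tape not touched; no verdict came back.

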